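# Lift the vial rack out of the ultrasonic bath and hold it up

### The job

Take the loose lid off the ultrasonic bath by its knob and set it down, knob up, in the middle of the rubber mat (lower it onto the mat, do not drop it), then let go of it. Then take the vial rack by the grip bar on top, lift it straight up out of the tank until its underside is about 5 cm above the bath's rim, and finish there still holding it, steady and level over the bath. Keep the rack upright all the way, and leave the other things on the bench where they stand.

Things in the scene. Friction and masses are not known exactly. Their poses are not given: they have to be found in the camera images.
- bath: White ultrasonic bath, fixed to the bench, 170 (its x) x 220 (its y) mm, white deck 115 mm above the bench; a steel collar 138 x 188 mm outside, 4 mm thick, stands 10 mm above the deck, so the rim is 125 mm above the bench. Open tank 130 x 180 mm inside, its floor 30 mm above the bench. Black control panel on its +x side. Origin: centre of its underside, z up. Drained, nothing loose in it but the rack.
- mat: Grey rubber mat lying fixed on the bench beside the bath (left or right of it), 220 (its x) x 260 (its y) x 4 mm. Origin: centre of its underside, z up.
- lid: Loose steel lid of the bath, an upside-down tray 154 (x) x 204 (y) x 46 mm, 4 mm walls, about 0.3 kg, at first sitting on the bath's deck around the collar with 4 mm play, its axes along the bath's. Origin: centre of its lower edge (the open side), z up; top surface 46 mm above the origin; knob on top to 86 mm.
- lid_knob (a point): Centre of the round black knob head on the middle of the lid: 32 mm across, 22 mm high, on a stem 18 mm across and 18 mm high. The point lies 75 mm above the lid's lower edge and 29 mm above its top surface. Axes as the lid's.
- rack: Loose aluminium vial rack with eight amber vials fixed in it, 85 (x) x 130 (y) mm, about 0.45 kg, balanced about its middle, standing on the tank floor under the lid. Vials reach 60 mm above its underside, the top of the grip bar 120 mm, so it stands 25 mm above the bath's rim when the lid is off. Origin: centre of its underside, z up; its long side lies roughly along the bath's long side.
- rack_grip (a point): Centre of the rack's grip bar, 107.5 mm above the rack's underside: a straight grey bar 14 mm thick (rack x), 60 mm long (rack y), 25 mm high, with free space on both sides; pinch it across its 14 mm. Axes as the rack's.
- pipette_stand: Bystander: white pipette stand on a round foot 130 mm across, 290 mm tall. Origin: centre of its underside.
- beaker: Bystander: glass beaker 68 mm across, 90 mm high. Origin: centre of its underside.
- bottle: Bystander: amber glass bottle with a blue cap, 64 mm across, 150 mm high. Origin: centre of its underside.
- tip_box: Bystander: blue pipette tip box with a clear top, 85 x 120 x 66 mm. Origin: centre of its underside.

How it is judged:
By the outcome, as a careful person would: the job done as asked, in the order asked, and still so for the second after the job is handed in, while the arm keeps its last pose, push and grip.
It also fails if it takes over 56 s, if anything falls off the work surface, if the arm or the gripper's body presses on something with over 40 N, if the wrist force passes 120 N, or if a joint passes its speed limit or range.

### The arm

A 6-joint arm with a two-finger parallel gripper is mounted at the origin on the work surface. World frame = base frame: x ahead of the robot, y to its left, z up, the work surface at z = 0. Lengths are in m, angles in rad, forces in N, time in s.
With the tool pointing down it reaches from about 0.275 to 0.725 m from the base axis. Payload 15.9 kg.
Tool frame: the origin (TCP) lies on the front face of the gripper's body, between the roots of the fingers; the fingertips stand 73 mm ahead of it and the grasp point (between the pads) lies ctrl.tcp_to_grasp ahead of it (ctrl.tcp_to_grasp is the distance from the TCP to the grasp point, in m); x points along the fingers, z is the direction in which the jaws open and shut, and the axes are right-handed (so a half turn about x gives the same grasp; the last joint's range is limited). The gripper opens to 85 mm and grips with 20 to 120 N. Pads are 22 mm wide; open, the fingers measure 114 mm over their backs; the gripper's body (76 mm by 85 mm) begins 54 mm behind the grasp point. The pads swing forward as they close: fully open they stand 13 mm farther back than shut.
Start: joints at [1.239, 0.213, -0.034, 1.323, 0, 1.571], TCP at [0.163, 0.473, 0.304] pointing down, gripper open.
Joint ranges: [-2.98, 2.98], [-0.74, 1.72], [-1.14, 1.35], [-2.1, 2.04], [-1.57, 1.44], [-3.14, 3.14]. Speed limits (rad/s): [1.89, 1.89, 2.39, 2.57, 3.14, 3.14].

### API

Orientations are given as [roll, pitch, yaw] about the fixed x, y, z axes, in that order (R = Rz(yaw) Ry(pitch) Rx(roll)).
In Python, from cell import monitor, vision, ctrl, find_in, landmark_of gives the robot as it stands.
- The arm moves only by the tool carry_out, never from a script. Its argument "series" is a list of rows, each an object of numbers: "x", "y", "z": the shift along the tool's x, y, z in cm; "yaw": the turn about the tool's x in degrees; "fingers": the opening, from -1 (shut) to 1 (fully open). A call has 1 to 10 rows; each row shifts and turns the commanded pose from where the row before left it, along the tool's axes as they then stand; what a row does not reach is not made up. A row lasts 1/8 s, in which the tool goes at most 62.5 mm and 10.7 degrees, less where a joint would pass 70% of its speed; a pose out of reach is approached as far as the arm can. A call is refused whole if a number of a shift passes 6.25 or a number of a turn 10.7, either way. A call with a gripper value outside its range is refused whole. The fingers move at their own pace and stop on an object; "force" is the grip in N (left out, the last holds). Time passes only in rows, so rows that do not move let the fingers close. It gives the time, the measured TCP pose, the force and the opening at its end, in the units of the state.
- monitor.get_obs(): the state, without advancing time (a new reading comes with each control period).
- vision.get_image(name): name is "side" or "top"; returns (picture, depth): 420x560x3 uint8, blue, green, red; 420x560 float32, m along the optical axis (not along the pixel's ray), 0 where there is no reading.
- vision.calibration(name): a dict with "K" (3x3 intrinsics, pixels), "world_from_camera" (4x4, takes a point from camera to world coordinates). Camera axes: x right, y down, z forward; pixel columns grow to the right and rows downward; lengths in m; the calibration is good to about 2 mm. A picture is of the moment at which its call begins. calibration takes no time and is no camera call.
- ctrl.sign_off(): hands the job in, once; it reports no verdict.
Trained networks look in the newest picture that a camera, given by its name, has taken for a name from the list of things; names that differ only in an ending like _2 or _b are one class to them, and where a whole thing is asked for, a point or a joint stands for the part that bears it (a point fixed in the world has none). Each returns a list of dicts, best first, with "confidence" (0 to 1); they miss things now and then, are a little off and sometimes report something else, mostly with a low value. They report only what shows in the picture. A call takes as long as a camera call.
- find_in(camera, target): "box" ([left, top, width, height] as shares, 0 to 1, of the picture: columns of its width, rows of its height, round what is visible of it).
- landmark_of(camera, target): "centre" ([row, column] as shares, 0 to 1, of the picture: columns of its width, rows of its height: a listed point, or the origin of a listed thing).
The state is a dict: "t": time; "q": joint angles; "qvel": joint speeds; "effort": joint torques, N m; "position": TCP position; "tcp_rot": TCP orientation; "ft_force": force on the tool from outside, world axes, zero at the start; "wrist_torque": the same for the moment, N m; "finger_gap": finger opening in m.
Only numpy, scipy, OpenCV 4.12 (cv2) and the standard library are available. Lean on these libraries where they do the work, as an engineer would, in place of code of your own. Each camera call takes 0.05 s, during which the arm holds its last target.

## Working session

There is one attempt and no reset: what is moved stays moved. The work goes in short steps, Python scripts to look and compute and a tool call to move; the robot and the scene stay as the last step left them, time stands still between calls to the robot, and variables do not carry over. Pictures are saved under pics/ and viewed, and the job is handed in when it is done.

Besides the shell and the picture viewer there is one more tool, called after "Request:" by a JSON object that holds its "method" and its "body". carry_out: Moves the arm, as the interface text tells. Its arguments: {"type":"object","properties":{"series":{"type":"array"},"force":{"type":"number"}},"required":["series"]}

```bash
mkdir -p pics; ls; python3 - <<'E'
from cell import monitor, vision, ctrl, find_in, landmark_of
import cv2,numpy as np
o=monitor.get_obs();print(o,ctrl.tcp_to_grasp)
for c in ("side","top"):
    im,d=vision.get_image(c);cv2.imwrite(f"pics/{c}0.png",im)
    cal=vision.calibration(c);print(c,np.round(cal["K"],1).tolist(),np.round(cal["world_from_camera"],3).tolist())
    for n in ("lid_knob",):
        print(n,landmark_of(c,n)[:2])
    for n in ("mat","lid"): print(n,find_in(c,n)[:2], landmark_of(c,n)[:2])
E
```

```text
pics
{'t': 0.0, 'q': array([ 1.23901185e+00,  2.13332715e-01, -3.50655522e-02,  1.32352937e+00,
        3.25383879e-06,  1.57081953e+00]), 'qvel': array([ 2.43859478e-04,  1.98407563e-05,  8.17636032e-05, -1.20359397e-03,
        7.72895416e-04, -2.73212669e-04]), 'effort': array([-1.57612183e-03, -6.86158276e+01,  4.87124097e+01,  1.71505439e-02,
       -2.54902052e-04,  9.11914555e-06]), 'position': array([0.16277483, 0.47247096, 0.30342528]), 'tcp_rot': array([ 3.1387397 ,  1.56966501, -1.90545697]), 'ft_force': array([ 0.31421912,  0.83273781, -0.65413352]), 'wrist_torque': array([-0.01372487,  0.05114591, -0.0129873 ]), 'finger_gap': 0.08552044104428558} 0.0539
side [[416.7, 0.0, 276.6], [0.0, 416.7, 208.3], [0.0, 0.0, 1.0]] [[0.728, -0.501, 0.468, 0.131], [-0.685, -0.545, 0.483, -0.402], [0.013, -0.672, -0.74, 0.952], [0.0, 0.0, 0.0, 1.0]]
lid_knob [{'centre': [0.4771, 0.3798], 'confidence': 0.59}]
mat [{'box': [0.4837, 0.6726, 0.2582, 0.3274], 'confidence': 0.89}] [{'centre': [0.8271, 0.608], 'confidence': 0.63}]
lid [{'box': [0.2968, 0.4169, 0.1686, 0.2038], 'confidence': 0.97}] [{'centre': [0.5245, 0.3859], 'confidence': 0.83}]
top [[424.8, 0.0, 281.4], [0.0, 424.8, 209.1], [0.0, 0.0, 1.0]] [[-0.021, -0.996, 0.083, 0.54], [-1.0, 0.022, 0.007, 0.122], [-0.009, -0.083, -0.997, 1.174], [0.0, 0.0, 0.0, 1.0]]
lid_knob [{'centre': [0.6229, 0.4213], 'confidence': 0.67}]
mat [{'box': [0.6393, 0.4662, 0.1759, 0.2102], 'confidence': 0.66}] [{'centre': [0.5783, 0.7204], 'confidence': 0.85}]
lid [{'box': [0.3463, 0.5433, 0.1664, 0.1614], 'confidence': 0.7}] [{'centre': [0.621, 0.4339], 'confidence': 0.9}]
```

View pics/side0.png

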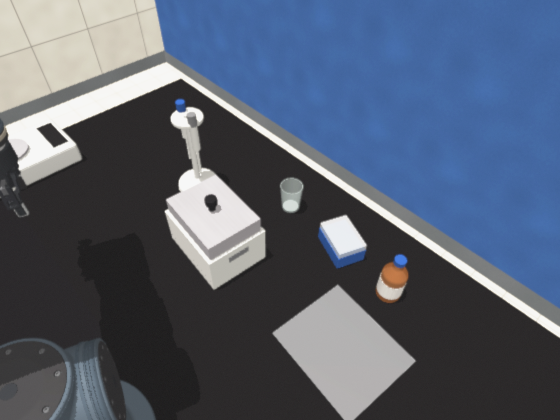

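View pics/top0.png

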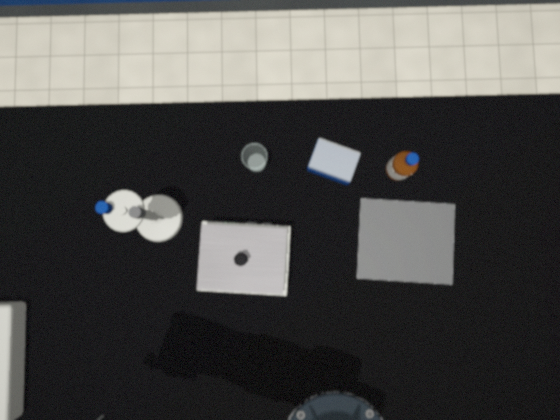

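The top view shows the lid at about (243,258) px with its knob at (241,258), and the mat on its right with corners at about (360,199) and (453,284). The pipette stand is close on the left at (155,215). The side view agrees: knob (211,202), mat centre (343,350). Next I measure from depth and by triangulation.

```bash
cat > h.py <<'E'
from cell import monitor, vision, ctrl, find_in, landmark_of
import cv2,numpy as np
def cloud(c):
    im,d=vision.get_image(c);cal=vision.calibration(c);K=cal["K"];T=cal["world_from_camera"]
    v,u=np.mgrid[0:420,0:560]
    P=np.stack([(u-K[0,2])/K[0,0]*d,(v-K[1,2])/K[1,1]*d,d],-1)@T[:3,:3].T+T[:3,3]
    P[d==0]=np.nan
    return im,d,P
def ray(c,rc):
    cal=vision.calibration(c);K=cal["K"];T=cal["world_from_camera"]
    v,u=rc[0]*420,rc[1]*560
    w=T[:3,:3]@np.array([(u-K[0,2])/K[0,0],(v-K[1,2])/K[1,1],1]);return T[:3,3],w/np.linalg.norm(w)
def tri(a,b):
    A=np.zeros((3,3));y=np.zeros(3)
    for o,w in (a,b):
        M=np.eye(3)-np.outer(w,w);A+=M;y+=M@o
    X=np.linalg.solve(A,y)
    return X,[np.linalg.norm(np.cross(X-o,w)) for o,w in(a,b)]
def rect(p):
    r=cv2.minAreaRect(p[:,:2].astype(np.float32)*1000);return r
E
python3 - <<'E'
from h import *
C={}
for c in("top","side"):
    im,d,P=cloud(c);C[c]=(im,d,P)
    z=P[...,2];xy=P[...,:2]
    cen=np.array([0.43,0.21])
    near=(np.abs(xy-[0.43,0.21]).max(-1)<0.16)
    print(c,np.histogram(z[near],bins=np.arange(-0.01,0.25,0.01)))
    for lo,hi in((.15,.172),(.19,.21)):
        m=near&(z>lo)&(z<hi);
        if m.sum()>3: print(lo,m.sum(),np.nanmedian(P[m],0).round(4),rect(P[m]))
    g=im.astype(int);gray=(np.abs(g[...,0]-g[...,2])<15)&(g.mean(-1)>90)&(g.mean(-1)<190)&(np.abs(z)<0.015)&(xy[...,1]<0.05)
    n,l,s,_=cv2.connectedComponentsWithStats(gray.astype(np.uint8));i=1+s[1:,4].argmax()
    m=l==i;print("mat",s[i],np.nanmedian(P[m],0).round(4),rect(P[m]))
R=lambda n:{c:ray(c,landmark_of(c,n)[0]["centre"]) for c in("top","side")}
for n in("lid_knob","mat","lid"):
    r=R(n);print(n,tri(r["top"],r["side"]))
for n in("pipette_stand","beaker","tip_box","bottle"):
    try:
        r=R(n);print(n,tri(r["top"],r["side"]))
    except Exception as e: print(n,e)
E
```

```text
top (array([4375, 3542,    0,    0,    0,    0,    0,    0,    0,    2,   10,
          1,  422,    1,    0,    0, 1644, 3774,    0,    5,   59,   94,
          0,    0,    0]), array([-0.01,  0.  ,  0.01,  0.02,  0.03,  0.04,  0.05,  0.06,  0.07,
        0.08,  0.09,  0.1 ,  0.11,  0.12,  0.13,  0.14,  0.15,  0.16,
        0.17,  0.18,  0.19,  0.2 ,  0.21,  0.22,  0.23,  0.24]))
0.15 5418 [0.5073 0.2252 0.161 ] ((508.1925048828125, 226.29916381835938), (204.10113525390625, 154.24063110351562), 85.42208099365234)
0.19 153 [0.5089 0.2258 0.2004] ((507.91143798828125, 225.36428833007812), (29.570688247680664, 29.723844528198242), 86.31501770019531)
mat [ 356  198   99   87 7716] [ 0.5421 -0.2082  0.0035] ((543.6914672851562, -209.0257110595703), (263.8703308105469, 222.46157836914062), 84.97663879394531)
side (array([3924, 3646,  174,  182,  192,  189,  192,  193,  196,  199,  221,
        218,  606,  200,  214,  213, 1084, 2568,    5,   29,   62,   60,
          0,    0,    0]), array([-0.01,  0.  ,  0.01,  0.02,  0.03,  0.04,  0.05,  0.06,  0.07,
        0.08,  0.09,  0.1 ,  0.11,  0
[... 709 characters left out ...]
np.float64(0.0028116562024347305), np.float64(0.002811656202434867)])
lid (array([0.5059582 , 0.2273258 , 0.12270769]), [np.float64(0.009393546425155545), np.float64(0.009393546425155481)])
pipette_stand (array([ 0.62125937,  0.47033885, -0.01293945]), [np.float64(0.003146636843018971), np.float64(0.00314663684301899)])
beaker (array([0.76399991, 0.19213855, 0.03240521]), [np.float64(0.005455352869404122), np.float64(0.005455352869404173)])
tip_box (array([ 0.76035334, -0.0155549 ,  0.00233556]), [np.float64(0.0014986384937609029), np.float64(0.0014986384937608157)])
bottle (array([ 0.74457275, -0.19457806, -0.01671491]), [np.float64(0.006603172966516448), np.float64(0.0066031729665163305)])
```

```bash
cat >> h.py <<'E'
from scipy.spatial.transform import Rotation as Ro
def delta(target_grasp, jaw_deg=None):
    """tool-axis shift (cm) to bring grasp point to target, yaw first if jaw_deg given"""
    o=monitor.get_obs();R=Ro.from_euler('xyz',o["tcp_rot"]).as_matrix()
    g=o["position"]+R[:,0]*ctrl.tcp_to_grasp
    jaw=np.degrees(np.arctan2(R[1,2],R[0,2]))
    print("t",round(o["t"],2),"grasp",g.round(4),"jaw deg",jaw.round(2),"q",o["q"].round(3),"F",o["ft_force"].round(1),"gap",round(o["finger_gap"],4))
    print("R",R.round(3).tolist())
    if jaw_deg is not None:
        dd=(jaw_deg-jaw+90)%180-90
        print("world turn needed",dd,"-> tool yaw",-dd)
    d=np.array(target_grasp)-g
    print("tool shift now cm",(R.T@d*100).round(2))
    if jaw_deg is not None:
        R2=R@Ro.from_euler('x',-dd,degrees=True).as_matrix();print("tool shift after turn cm",(R2.T@d*100).round(2)); print("jaw after",np.degrees(np.arctan2(R2[1,2],R2[0,2])))
E
python3 -c "
from h import *
delta([.5075,.2248,.262],-4.5)"
```

```text
t 1.4 grasp [0.1629 0.4727 0.25  ] jaw deg 70.99 q [ 1.239  0.213 -0.034  1.324 -0.     1.571] F [-0.6 -0.3 -0.5] gap 0.0855
R [[0.0, -0.945, 0.326], [-0.0, 0.326, 0.945], [-1.0, -0.0, -0.0]]
world turn needed -75.48812642487252 -> tool yaw 75.48812642487252
tool shift now cm [ -1.2  -40.66 -12.21]
tool shift after turn cm [ -1.2  -22.01  36.3 ]
jaw after -4.499999986971482
```

Request:
{"method": "carry_out", "body": {"series": [{"x": -0.2, "y": -4, "z": -1.2}, {"x": -0.2, "y": -4, "z": -1.2}, {"x": -0.2, "y": -4, "z": -1.2}, {"x": -0.2, "y": -4, "z": -1.2}, {"x": -0.2, "y": -4, "z": -1.2}, {"x": -0.2, "y": -4, "z": -1.2}, {"y": -4, "z": -1.2}, {"y": -4, "z": -1.2}, {"y": -4, "z": -1.2}, {"y": -4, "z": -1.2}]}}

```text
validation failed for argument at $.se...
```

Request:
{"method": "carry_out", "body": {"series": [{"yaw": 9.4}, {"yaw": 9.4}, {"yaw": 9.4}, {"yaw": 9.4}, {"yaw": 9.4}, {"yaw": 9.4}, {"yaw": 9.4}, {"yaw": 9.6}, {}, {}]}}

```text
validation failed for argument at $.se...
```

```bash
python3 -c "
from h import *
delta([.5075,.2248,.192],-4.5)
im,d,P=cloud('side');cv2.imwrite('pics/s1.png',im)"
```

```text
t 1.4 grasp [0.1629 0.4727 0.25  ] jaw deg 70.99 q [ 1.239  0.213 -0.034  1.324 -0.     1.571] F [-0.6 -0.3 -0.5] gap 0.0855
R [[0.0, -0.945, 0.326], [-0.0, 0.326, 0.945], [-1.0, -0.0, -0.0]]
world turn needed -75.48812642487252 -> tool yaw 75.48812642487252
tool shift now cm [  5.8  -40.66 -12.21]
tool shift after turn cm [  5.8  -22.01  36.3 ]
jaw after -4.499999986971482
```

Both calls were refused and nothing moved. I'll write the rows out with every field.

Request:
{"method": "carry_out", "body": {"series": [{"x": -0.2, "y": -4, "z": -1.2, "yaw": 0, "fingers": 1}, {"x": -0.2, "y": -4, "z": -1.2, "yaw": 0, "fingers": 1}, {"x": -0.2, "y": -4, "z": -1.2, "yaw": 0, "fingers": 1}, {"x": -0.2, "y": -4, "z": -1.2, "yaw": 0, "fingers": 1}, {"x": -0.2, "y": -4, "z": -1.2, "yaw": 0, "fingers": 1}, {"x": -0.2, "y": -4, "z": -1.2, "yaw": 0, "fingers": 1}, {"x": 0, "y": -4, "z": -1.2, "yaw": 0, "fingers": 1}, {"x": 0, "y": -4, "z": -1.2, "yaw": 0, "fingers": 1}, {"x": 0, "y": -4, "z": -1.2, "yaw": 0, "fingers": 1}, {"x": 0, "y": -4, "z": -1.2, "yaw": 0, "fingers": 1}]}}

```text
t: 2.7
position: [0.503, 0.228, 0.3159]
tcp_rot: [-0.834, 1.571, 0.405]
ft_force: [0.9, 0.8, 0.9]
finger_gap: 0.0851
```

Request:
{"method": "carry_out", "body": {"series": [{"x": 0, "y": 0, "z": 0, "yaw": 9.4, "fingers": 1}, {"x": 0, "y": 0, "z": 0, "yaw": 9.4, "fingers": 1}, {"x": 0, "y": 0, "z": 0, "yaw": 9.4, "fingers": 1}, {"x": 0, "y": 0, "z": 0, "yaw": 9.4, "fingers": 1}, {"x": 0, "y": 0, "z": 0, "yaw": 9.4, "fingers": 1}, {"x": 0, "y": 0, "z": 0, "yaw": 9.4, "fingers": 1}, {"x": 0, "y": 0, "z": 0, "yaw": 9.4, "fingers": 1}, {"x": 0, "y": 0, "z": 0, "yaw": 9.6, "fingers": 1}, {"x": 0, "y": 0, "z": 0, "yaw": 0, "fingers": 1}]}}

```text
t: 3.82
position: [0.5019, 0.229, 0.3159]
tcp_rot: [-2.647, 1.571, -2.723]
ft_force: [0.4, 0.1, -0.4]
finger_gap: 0.0853
```

```bash
python3 -c "
from h import *
delta([.5075,.2248,.192],-4.5)
im,d,P=cloud('side');cv2.imwrite('pics/s1.png',im)"
```

```text
t 3.83 grasp [0.5019 0.229  0.262 ] jaw deg -4.36 q [0.428 0.321 0.138 1.388 0.    2.075] F [ 0.4  0.1 -0.4] gap 0.0853
R [[-0.0, 0.076, 0.997], [-0.0, 0.997, -0.076], [-1.0, -0.0, -0.0]]
world turn needed -0.13904242806131606 -> tool yaw 0.13904242806131606
tool shift now cm [ 7.   -0.37  0.59]
tool shift after turn cm [ 7.   -0.37  0.59]
jaw after -4.5000000004566365
```

Request:
{"method": "carry_out", "body": {"series": [{"x": 1, "y": -0.4, "z": 0.6, "yaw": 0, "fingers": 1}, {"x": 1, "y": 0, "z": 0, "yaw": 0, "fingers": 1}, {"x": 1.5, "y": 0, "z": 0, "yaw": 0, "fingers": 1}, {"x": 1.5, "y": 0, "z": 0, "yaw": 0, "fingers": 1}, {"x": 1, "y": 0, "z": 0, "yaw": 0, "fingers": 1}, {"x": 1, "y": 0, "z": 0, "yaw": 0, "fingers": 1}, {"x": 0, "y": 0, "z": 0, "yaw": 0, "fingers": 1}]}}

```text
t: 4.75
position: [0.5073, 0.2244, 0.2452]
tcp_rot: [-2.638, 1.57, -2.715]
ft_force: [-0.5, 0.1, 0.0]
finger_gap: 0.0856
```

```bash
python3 -c "
from h import *
delta([.5075,.2248,.192],-4.5)
im,d,P=cloud('side');cv2.imwrite('pics/s2.png',cv2.resize(im[120:300,120:320],(800,600)[:2],interpolation=cv2.INTER_CUBIC))"
```

```text
t 4.75 grasp [0.5073 0.2244 0.1913] jaw deg -4.41 q [ 0.416  0.343 -0.009  1.22  -0.     2.064] F [-0.5  0.1  0. ] gap 0.0856
R [[-0.001, 0.077, 0.997], [-0.0, 0.997, -0.077], [-1.0, -0.001, -0.001]]
world turn needed -0.09246447716802209 -> tool yaw 0.09246447716802209
tool shift now cm [-0.07  0.04  0.02]
tool shift after turn cm [-0.07  0.04  0.02]
jaw after -4.500000028560041
```

View pics/s2.png

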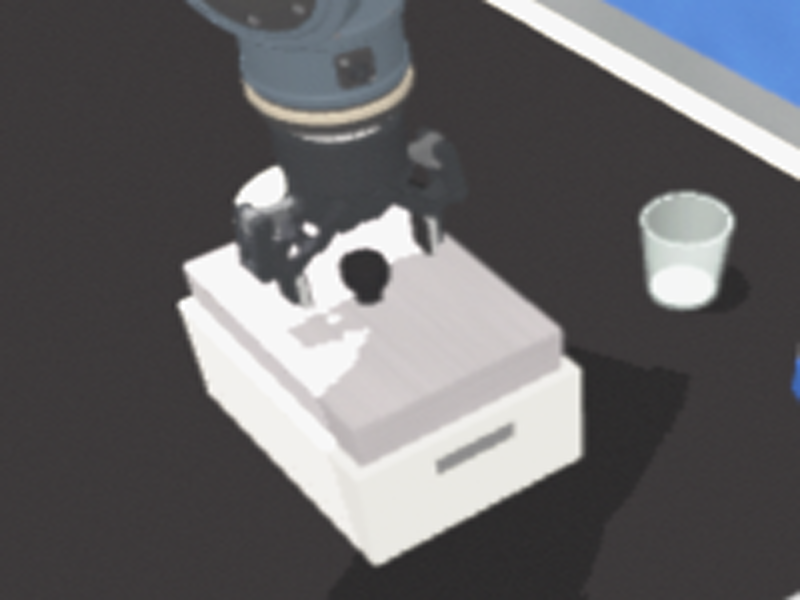

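The knob (365,275 in the zoomed crop) sits midway between the open fingers, so I close on it.

Request:
{"method": "carry_out", "body": {"series": [{"x": 0, "y": 0, "z": 0, "yaw": 0, "fingers": -1}, {"x": 0, "y": 0, "z": 0, "yaw": 0, "fingers": -1}, {"x": 0, "y": 0, "z": 0, "yaw": 0, "fingers": -1}, {"x": 0, "y": 0, "z": 0, "yaw": 0, "fingers": -1}, {"x": 0, "y": 0, "z": 0, "yaw": 0, "fingers": -1}, {"x": 0, "y": 0, "z": 0, "yaw": 0, "fingers": -1}, {"x": 0, "y": 0, "z": 0, "yaw": 0, "fingers": -1}, {"x": 0, "y": 0, "z": 0, "yaw": 0, "fingers": -1}], "force": 60}}

```text
t: 5.8
position: [0.5077, 0.2246, 0.2464]
tcp_rot: [0.603, 1.57, 0.526]
ft_force: [-1.6, -1.0, 4.9]
finger_gap: 0.0305
```

Request:
{"method": "carry_out", "body": {"series": [{"x": -0.5, "y": 0, "z": 0, "yaw": 0, "fingers": -1}, {"x": -1, "y": 0, "z": 0, "yaw": 0, "fingers": -1}, {"x": -1, "y": 0, "z": 0, "yaw": 0, "fingers": -1}, {"x": -1.5, "y": 0, "z": 0, "yaw": 0, "fingers": -1}, {"x": -1.5, "y": 0, "z": 0, "yaw": 0, "fingers": -1}, {"x": -1.5, "y": 0, "z": 0, "yaw": 0, "fingers": -1}, {"x": -1.5, "y": 0, "z": 0, "yaw": 0, "fingers": -1}, {"x": -0.5, "y": 0, "z": 0, "yaw": 0, "fingers": -1}, {"x": 0, "y": 0, "z": 0, "yaw": 0, "fingers": -1}]}}

```text
t: 6.92
position: [0.5077, 0.2246, 0.3361]
tcp_rot: [0.473, 1.57, 0.396]
ft_force: [-0.3, 0.2, -3.2]
finger_gap: 0.0302
```

```bash
python3 -c "
from h import *
delta([.543,-.209,.281],-4.5)
im,d,P=cloud('side');cv2.imwrite('pics/s3.png',im)
z=P[...,2];m=(np.abs(P[...,:2]-[.507,.225]).max(-1)<.16)&(z>.235)&(z<.262);print(m.sum(),np.nanmedian(P[m],0),rect(P[m]))"
```

```text
t 6.92 grasp [0.5078 0.2246 0.2822] jaw deg -4.41 q [ 0.416  0.328  0.2    1.442 -0.     2.064] F [-0.3  0.2 -3.2] gap 0.0302
R [[0.0, 0.077, 0.997], [0.0, 0.997, -0.077], [-1.0, 0.0, 0.0]]
world turn needed -0.08854608621125237 -> tool yaw 0.08854608621125237
tool shift now cm [  0.11 -42.96   6.85]
tool shift after turn cm [  0.11 -42.95   6.91]
jaw after -4.500000003376726
3490 [0.48520269 0.19127859 0.25042481] ((507.50775146484375, 224.78147888183594), (208.92562866210938, 156.46771240234375), 85.87190246582031)
```

View pics/s3.png

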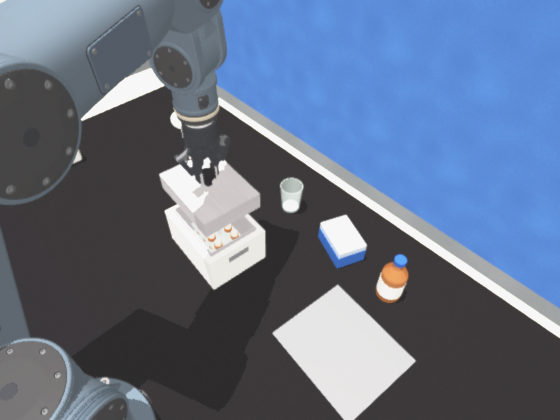

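The lid is off and level, with its top at 0.250 and the vials visible below it at (225,237). I carry it to the mat.

Request:
{"method": "carry_out", "body": {"series": [{"x": 0, "y": -1, "z": 0.15, "yaw": 0, "fingers": -1}, {"x": 0, "y": -2, "z": 0.3, "yaw": 0, "fingers": -1}, {"x": 0, "y": -3, "z": 0.5, "yaw": 0, "fingers": -1}, {"x": 0, "y": -3, "z": 0.5, "yaw": 0, "fingers": -1}, {"x": 0, "y": -3, "z": 0.5, "yaw": 0, "fingers": -1}, {"x": 0, "y": -3, "z": 0.5, "yaw": 0, "fingers": -1}, {"x": 0, "y": -3, "z": 0.5, "yaw": 0, "fingers": -1}, {"x": 0, "y": -3, "z": 0.5, "yaw": 0, "fingers": -1}, {"x": 0, "y": -3, "z": 0.5, "yaw": 0, "fingers": -1}, {"x": 0, "y": -3, "z": 0.5, "yaw": 0, "fingers": -1}]}}

```text
t: 8.22
position: [0.5306, -0.0504, 0.3359]
tcp_rot: [-1.997, 1.571, -2.074]
ft_force: [0.7, 0.7, -3.6]
finger_gap: 0.0302
```

Request:
{"method": "carry_out", "body": {"series": [{"x": 0, "y": -3, "z": 0.5, "yaw": 0, "fingers": -1}, {"x": 0, "y": -3, "z": 0.5, "yaw": 0, "fingers": -1}, {"x": 0, "y": -3, "z": 0.5, "yaw": 0, "fingers": -1}, {"x": 0, "y": -3, "z": 0.4, "yaw": 0, "fingers": -1}, {"x": 0, "y": -2, "z": 0.4, "yaw": 0, "fingers": -1}, {"x": 0, "y": -1, "z": 0.2, "yaw": 0, "fingers": -1}, {"x": 0, "y": 0, "z": 0, "yaw": 0, "fingers": -1}, {"x": 0, "y": 0, "z": 0, "yaw": 0, "fingers": -1}]}}

```text
t: 9.22
position: [0.5446, -0.1989, 0.336]
tcp_rot: [1.5, 1.571, 1.424]
ft_force: [0.1, -0.4, -2.4]
finger_gap: 0.0305
```

```bash
python3 -c "
from h import *
delta([.543,-.209,.281],-5)
for c in ('top','side'):
  im,d,P=cloud(c);cv2.imwrite(f'pics/{c}4.png',im)
  z=P[...,2];xy=P[...,:2];near=(np.abs(xy-[.543,-.209]).max(-1)<.17)
  m=near&(z>.235)&(z<.262);print(m.sum(),np.nanmedian(P[m],0),rect(P[m]))
  m=near&(z<.02)&(im.min(-1)>90);print('mat',m.sum(),rect(P[m]))"
```

```text
t 9.22 grasp [ 0.5446 -0.1989  0.2821] jaw deg -4.37 q [-0.35   0.384  0.278  1.465  0.     1.297] F [ 0.1 -0.4 -2.4] gap 0.0305
R [[0.0, 0.076, 0.997], [0.0, 0.997, -0.076], [-1.0, 0.0, 0.0]]
world turn needed -0.6292851768901926 -> tool yaw 0.6292851768901926
tool shift now cm [ 0.11 -1.02 -0.09]
tool shift after turn cm [ 0.11 -1.02 -0.08]
jaw after -4.999999983050652
4211 [ 0.54322569 -0.15573759  0.25006682] ((545.693603515625, -196.7304229736328), (205.65757751464844, 154.11996459960938), 85.52517700195312)
mat 2197 ((542.1613159179688, -231.4303436279297), (308.2533874511719, 222.51654052734375), 85.16080474853516)
6471 [ 0.52310965 -0.22535822  0.25047424] ((544.5806274414062, -198.09432983398438), (205.55311584472656, 156.5069122314453), 85.6302719116211)
mat 7277 ((572.0044555664062, -203.0823974609375), (280.46710205078125, 281.736572265625), 85.11756134033203)
```

View pics/side4.png

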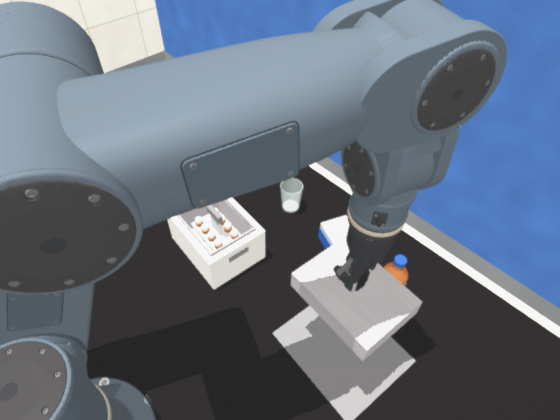

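Request:
{"method": "carry_out", "body": {"series": [{"x": 1, "y": -0.6, "z": -0.1, "yaw": 0.6, "fingers": -1}, {"x": 2, "y": -0.5, "z": -0.1, "yaw": 0, "fingers": -1}, {"x": 3, "y": 0, "z": 0, "yaw": 0, "fingers": -1}, {"x": 3, "y": 0, "z": 0, "yaw": 0, "fingers": -1}, {"x": 3, "y": 0, "z": 0, "yaw": 0, "fingers": -1}, {"x": 2.5, "y": 0, "z": 0, "yaw": 0, "fingers": -1}, {"x": 2, "y": 0, "z": 0, "yaw": 0, "fingers": -1}, {"x": 1.3, "y": 0, "z": 0, "yaw": 0, "fingers": -1}, {"x": 0.7, "y": 0, "z": 0, "yaw": 0, "fingers": -1}, {"x": 0, "y": 0, "z": 0, "yaw": 0, "fingers": -1}]}}

```text
t: 10.58
position: [0.5417, -0.2104, 0.1508]
tcp_rot: [2.852, 1.571, 2.765]
ft_force: [0.3, 0.0, -3.5]
finger_gap: 0.03
```

```bash
python3 -c "
from h import *
delta([.543,-.209,.082],-5)
for c in ('top','side'):
  im,d,P=cloud(c);cv2.imwrite(f'pics/{c}5.png',im)
  z=P[...,2];xy=P[...,:2];near=(np.abs(xy-[.543,-.209]).max(-1)<.17)
  m=near&(z>.055)&(z<.075);print(m.sum(),np.nanmedian(P[m],0),rect(P[m]))"
```

```text
t 10.57 grasp [ 0.5417 -0.2104  0.0969] jaw deg -5.01 q [-0.37   0.449 -0.098  1.024  0.     1.288] F [ 0.3  0.  -3.5] gap 0.03
R [[-0.0, 0.087, 0.996], [0.0, 0.996, -0.087], [-1.0, 0.0, -0.0]]
world turn needed 0.011785379798951112 -> tool yaw -0.011785379798951112
tool shift now cm [1.49 0.15 0.12]
tool shift after turn cm [1.49 0.15 0.12]
jaw after -4.999999999946419
2793 [ 0.54336482 -0.16482351  0.06493515] ((585.6948852539062, -167.26669311523438), (252.8380126953125, 249.32968139648438), 0.5896302461624146)
4960 [ 0.52173635 -0.23646697  0.06572849] ((587.5222778320312, -214.1590576171875), (204.7457733154297, 247.8369903564453), 84.96412658691406)
```

View pics/side5.png

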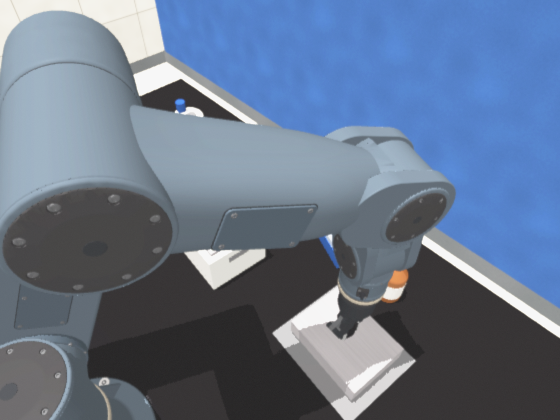

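Lid top is at 0.065, so 1.5 cm is left. I lower it gently.

Request:
{"method": "carry_out", "body": {"series": [{"x": 0.5, "y": 0, "z": 0, "yaw": 0, "fingers": -1}, {"x": 0.4, "y": 0, "z": 0, "yaw": 0, "fingers": -1}, {"x": 0.2, "y": 0, "z": 0, "yaw": 0, "fingers": -1}, {"x": 0.1, "y": 0, "z": 0, "yaw": 0, "fingers": -1}, {"x": 0.1, "y": 0, "z": 0, "yaw": 0, "fingers": -1}, {"x": 0, "y": 0, "z": 0, "yaw": 0, "fingers": -1}]}}

```text
t: 11.42
position: [0.5417, -0.2104, 0.1379]
tcp_rot: [-3.038, 1.571, -3.126]
ft_force: [-0.7, -0.1, -3.6]
finger_gap: 0.0302
```

Request:
{"method": "carry_out", "body": {"series": [{"x": 0.1, "y": 0, "z": 0, "yaw": 0, "fingers": -1}, {"x": 0.1, "y": 0, "z": 0, "yaw": 0, "fingers": -1}, {"x": 0, "y": 0, "z": 0, "yaw": 0, "fingers": -1}]}}

```text
t: 11.8
position: [0.5417, -0.2104, 0.1358]
tcp_rot: [3.083, 1.571, 2.995]
ft_force: [0.5, -0.5, -3.7]
finger_gap: 0.0299
```

Request:
{"method": "carry_out", "body": {"series": [{"x": 0.1, "y": 0, "z": 0, "yaw": 0, "fingers": -1}, {"x": 0, "y": 0, "z": 0, "yaw": 0, "fingers": -1}]}}

```text
t: 12.05
position: [0.5418, -0.2104, 0.1354]
tcp_rot: [-0.342, 1.57, -0.43]
ft_force: [-2.6, 1.6, 4.8]
finger_gap: 0.03
```

Contact: the vertical force went from −3.7 N to +4.8 N. I release, then rise.

Request:
{"method": "carry_out", "body": {"series": [{"x": 0, "y": 0, "z": 0, "yaw": 0, "fingers": 0.2}, {"x": 0, "y": 0, "z": 0, "yaw": 0, "fingers": 0.4}, {"x": 0, "y": 0, "z": 0, "yaw": 0, "fingers": 0.7}, {"x": 0, "y": 0, "z": 0, "yaw": 0, "fingers": 1}, {"x": 0, "y": 0, "z": 0, "yaw": 0, "fingers": 1}, {"x": 0, "y": 0, "z": 0, "yaw": 0, "fingers": 1}]}}

```text
t: 12.8
position: [0.5417, -0.2104, 0.1349]
tcp_rot: [-2.745, 1.571, -2.833]
ft_force: [-0.4, -0.2, 0.6]
finger_gap: 0.0852
```

Request:
{"method": "carry_out", "body": {"series": [{"x": -1, "y": 0, "z": 0, "yaw": 0, "fingers": 1}, {"x": -2, "y": 0, "z": 0, "yaw": 0, "fingers": 1}, {"x": -3, "y": 0, "z": 0, "yaw": 0, "fingers": 1}, {"x": -4, "y": 0, "z": 0, "yaw": 0, "fingers": 1}, {"x": -4, "y": 0, "z": 0, "yaw": 0, "fingers": 1}, {"x": -3, "y": 0, "z": 0, "yaw": 0, "fingers": 1}, {"x": -2, "y": 0, "z": 0, "yaw": 0, "fingers": 1}, {"x": -1, "y": 0, "z": 0, "yaw": 0, "fingers": 1}]}}

```text
t: 13.8
position: [0.5419, -0.2105, 0.3365]
tcp_rot: [-0.286, 1.569, -0.373]
ft_force: [-0.3, 0.3, -0.5]
finger_gap: 0.0854
```

```bash
python3 -c "
from h import *
delta([.507,.225,.3],-5)
for c in ('top','side'):
  im,d,P=cloud(c);cv2.imwrite(f'pics/{c}6.png',im)
  z=P[...,2];xy=P[...,:2];near=(np.abs(xy-[.543,-.209]).max(-1)<.14)
  m=near&(z>.043)&(z<.056);print(m.sum(),np.nanmedian(P[m],0),rect(P[m]))
  for n in ('rack_grip','rack'): print(n,landmark_of(c,n)[:2])
"
```

```text
t 13.8 grasp [ 0.5419 -0.2105  0.2826] jaw deg -5.01 q [-0.37   0.386  0.283  1.466 -0.     1.288] F [-0.3  0.3 -0.5] gap 0.0854
R [[0.002, 0.087, 0.996], [-0.001, 0.996, -0.087], [-1.0, -0.0, 0.002]]
world turn needed 0.01247823754793842 -> tool yaw -0.01247823754793842
tool shift now cm [-1.77 43.08 -7.28]
tool shift after turn cm [-1.77 43.08 -7.27]
jaw after -4.999999984129333
4132 [ 0.54303379 -0.19871855  0.04956884] ((543.30908203125, -205.7073516845703), (200.28094482421875, 153.99168395996094), 84.86538696289062)
rack_grip [{'centre': [0.6145, 0.4293], 'confidence': 0.55}]
rack [{'centre': [0.6143, 0.44], 'confidence': 0.73}]
5563 [ 0.53223747 -0.22337351  0.04991839] ((541.76513671875, -209.73153686523438), (205.13430786132812, 156.06654357910156), 84.87627410888672)
rack_grip [{'centre': [0.5019, 0.3793], 'confidence': 0.86}]
rack [{'centre': [0.5729, 0.3868], 'confidence': 0.66}]
```

View pics/side6.png

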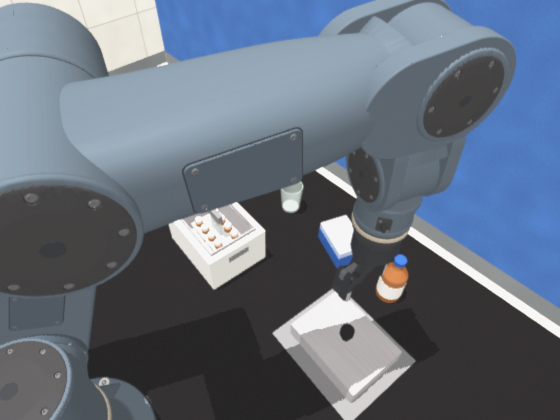

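View pics/top6.png

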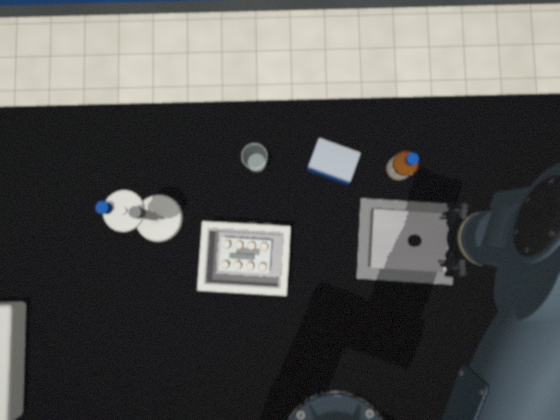

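The lid lies centred on the mat (knob at (414,241) in the top view, lid top at 0.050). The rack's grip bar shows at about (245,254) in the top view. I measure the bar next.

```bash
python3 -c "
from h import *
for c in ('top','side'):
  im,d,P=cloud(c)
  z=P[...,2];xy=P[...,:2];near=(np.abs(xy-[.507,.225]).max(-1)<.06)
  m=near&(z>.142)&(z<.156)
  print(c,m.sum(),np.nanmedian(P[m],0),np.nanmean(P[m],0),rect(P[m]))
  ii=np.argwhere(m);print(ii.min(0),ii.max(0))
  m=near&(z>.08)&(z<.1);print('vials',m.sum(),rect(P[m]))
  wide=(np.abs(xy-[.507,.225]).max(-1)<.14)
  m=wide&(z>.12)&(z<.13);print('rim',m.sum(),rect(P[m]),np.nanmedian(z[m]))
  m=wide&(z>.105)&(z<.13);print('deck',m.sum(),rect(P[m]))
  r0,r1,c0,c1=(210,310,190,300) if c=='top' else (190,290,160,270)
  cv2.imwrite(f'pics/{c}7.png',cv2.resize(im[r0:r1,c0:c1],None,fx=5,fy=5,interpolation=cv2.INTER_CUBIC))
a=ray('top',[.6145,.4293]);b=ray('side',[.5019,.3793]);print(tri(a,b))
print(landmark_of('top','rack_grip'),landmark_of('side','rack_grip'))
"
```

```text
top 145 [0.51427836 0.22680189 0.14983609] [0.51404154 0.22697114 0.14960249] ((513.7521362304688, 227.6230010986328), (59.67237091064453, 14.050067901611328), 85.04682159423828)
[253 229] [259 254]
vials 391 ((497.83416748046875, 227.6930694580078), (112.6522445678711, 106.92027282714844), 86.00433349609375)
rim 456 ((510.01025390625, 229.16818237304688), (202.20672607421875, 153.06460571289062), 82.3244857788086) 0.12457552459787324
deck 2438 ((508.0196533203125, 226.28115844726562), (220.3094940185547, 170.1653594970703), 85.41609191894531)
side 70 [0.50982778 0.21073143 0.14909015] [0.50974674 0.21151758 0.14843882] ((511.3394470214844, 214.04946899414062), (39.31922912597656, 14.416129112243652), 85.810791015625)
[210 210] [220 221]
vials 343 ((522.663330078125, 223.96995544433594), (115.22786712646484, 95.18563842773438), 86.12727355957031)
rim 300 ((504.6576843261719, 199.850830078125), (143.7767333984375, 140.2476043701172), 84.5447006225586) 0.1242741727357945
deck 1473 ((504.14019775390625, 198.92623901367188), (172.98338317871094, 171.14527893066406), 85.21900177001953)
(array([0.51033957, 0.23015804, 0.14662557]), [np.float64(0.0010104077910253687), np.float64(0.0010104077910254266)])
[] [{'centre': [0.505, 0.3821], 'confidence': 0.83}]
```

View pics/top7.png

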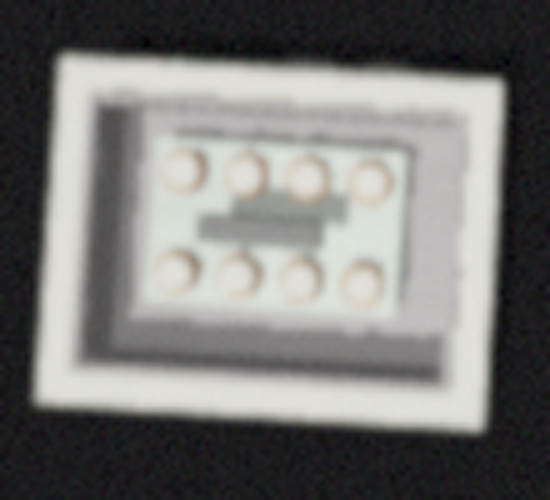

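View pics/side7.png

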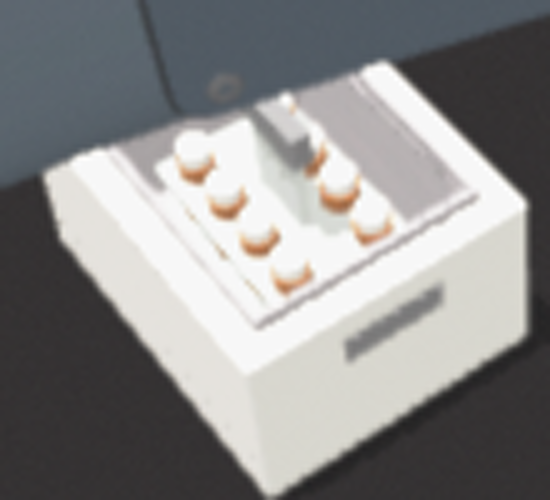

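The bar's top is at 0.150, as expected, 60 x 14 mm and centred near (0.513, 0.227), with its long axis at 85°. The nearby upper stripe in the top crop is its shadow. The jaws already stand at −5°, so I move over it with the fingers partly open.

Request:
{"method": "carry_out", "body": {"series": [{"x": 0, "y": 1.5, "z": -0.2, "yaw": 0, "fingers": 0.1}, {"x": 0, "y": 3, "z": -0.5, "yaw": 0, "fingers": 0.1}, {"x": 0, "y": 4, "z": -0.6, "yaw": 0, "fingers": 0.1}, {"x": 0, "y": 4, "z": -0.6, "yaw": 0, "fingers": 0.1}, {"x": 0, "y": 4, "z": -0.6, "yaw": 0, "fingers": 0.1}, {"x": 0, "y": 4, "z": -0.6, "yaw": 0, "fingers": 0.1}, {"x": 0, "y": 4, "z": -0.6, "yaw": 0, "fingers": 0.1}, {"x": 0, "y": 4, "z": -0.6, "yaw": 0, "fingers": 0.1}, {"x": 0, "y": 4, "z": -0.6, "yaw": 0, "fingers": 0.1}, {"x": 0, "y": 4, "z": -0.6, "yaw": 0, "fingers": 0.1}]}}

```text
t: 15.55
position: [0.518, 0.16, 0.335]
tcp_rot: [1.178, 1.571, 1.091]
ft_force: [0.9, -0.8, 0.5]
finger_gap: 0.0471
```

Request:
{"method": "carry_out", "body": {"series": [{"x": 0, "y": 3.5, "z": -0.6, "yaw": 0, "fingers": 0.1}, {"x": 0, "y": 2.2, "z": -0.4, "yaw": 0, "fingers": 0.1}, {"x": 0, "y": 1, "z": -0.2, "yaw": 0, "fingers": 0.1}, {"x": 0, "y": 0, "z": 0, "yaw": 0, "fingers": 0.1}, {"x": 0, "y": 0, "z": 0, "yaw": 0, "fingers": 0.1}]}}

```text
t: 16.18
position: [0.5127, 0.2252, 0.335]
tcp_rot: [-0.963, 1.571, -1.051]
ft_force: [-0.1, -0.5, 0.1]
finger_gap: 0.0471
```

```bash
python3 -c "
from h import *
delta([.5132,.2268,.138],-5)"
```

```text
t 16.18 grasp [0.5127 0.2252 0.2811] jaw deg -5.05 q [ 0.414  0.339  0.212  1.444 -0.     2.073] F [-0.1 -0.5  0.1] gap 0.0471
R [[0.0, 0.088, 0.996], [-0.0, 0.996, -0.088], [-1.0, -0.0, 0.0]]
world turn needed 0.047784547757956375 -> tool yaw -0.047784547757956375
tool shift now cm [14.31  0.17  0.03]
tool shift after turn cm [14.31  0.17  0.03]
jaw after -5.00000000020196
```

Request:
{"method": "carry_out", "body": {"series": [{"x": 1, "y": 0.2, "z": 0, "yaw": 0, "fingers": 0.1}, {"x": 2, "y": 0, "z": 0, "yaw": 0, "fingers": 0.1}, {"x": 2, "y": 0, "z": 0, "yaw": 0, "fingers": 0.1}, {"x": 2, "y": 0, "z": 0, "yaw": 0, "fingers": 0.1}, {"x": 1.5, "y": 0, "z": 0, "yaw": 0, "fingers": 0.1}, {"x": 1, "y": 0, "z": 0, "yaw": 0, "fingers": 0.1}, {"x": 0.5, "y": 0, "z": 0, "yaw": 0, "fingers": 0.1}, {"x": 0, "y": 0, "z": 0, "yaw": 0, "fingers": 0.1}]}}

```text
t: 17.18
position: [0.5129, 0.2278, 0.2349]
tcp_rot: [-0.377, 1.571, -0.465]
ft_force: [-0.0, -0.7, -0.3]
finger_gap: 0.047
```

```bash
python3 -c "
from h import *
delta([.5132,.2268,.138],-5)
for c,(r0,r1,c0,c1) in {'side':(150,270,140,300),'top':(200,300,190,320)}.items():
  im,d,P=cloud(c)
  cv2.imwrite(f'pics/{c}8.png',cv2.resize(im[r0:r1,c0:c1],None,fx=5,fy=5,interpolation=cv2.INTER_CUBIC))"
```

```text
t 17.18 grasp [0.5129 0.2278 0.181 ] jaw deg -5.01 q [ 0.418  0.359 -0.012  1.199 -0.     2.076] F [-0.  -0.7 -0.3] gap 0.047
R [[0.0, 0.087, 0.996], [-0.0, 0.996, -0.087], [-1.0, -0.0, 0.0]]
world turn needed 0.013408366143835337 -> tool yaw -0.013408366143835337
tool shift now cm [ 4.3  -0.1   0.03]
tool shift after turn cm [ 4.3  -0.1   0.03]
jaw after -4.9999999999875735
```

View pics/side8.png

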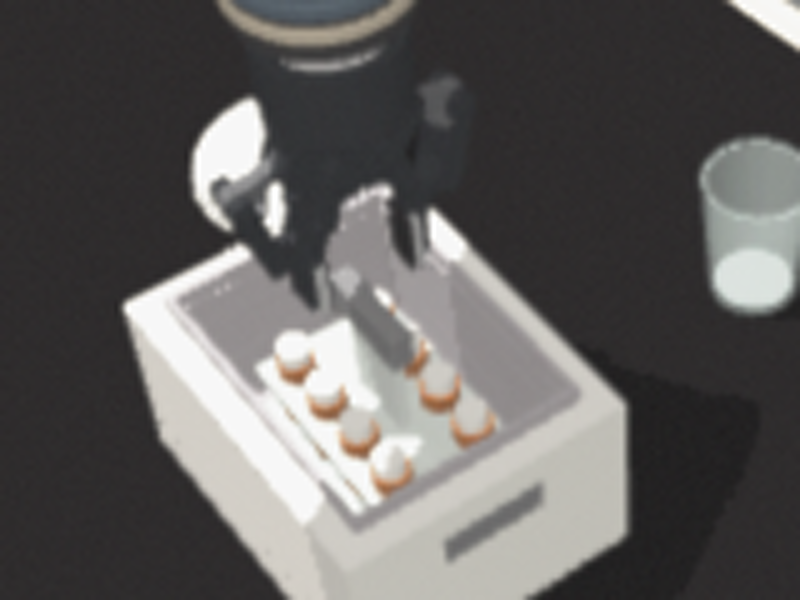

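View pics/top8.png

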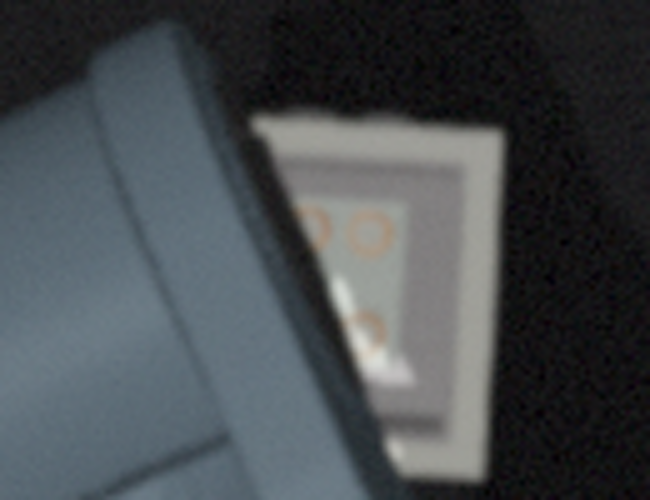

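The jaws straddle the bar (about (370,320) in the side crop), with the tips still above it. I descend the last 4.3 cm.

Request:
{"method": "carry_out", "body": {"series": [{"x": 1, "y": 0, "z": 0, "yaw": 0, "fingers": 0.1}, {"x": 1, "y": 0, "z": 0, "yaw": 0, "fingers": 0.1}, {"x": 1, "y": 0, "z": 0, "yaw": 0, "fingers": 0.1}, {"x": 0.8, "y": 0, "z": 0, "yaw": 0, "fingers": 0.1}, {"x": 0.5, "y": 0, "z": 0, "yaw": 0, "fingers": 0.1}, {"x": 0, "y": 0, "z": 0, "yaw": 0, "fingers": 0.1}]}}

```text
t: 18.02
position: [0.5128, 0.2278, 0.1916]
tcp_rot: [-2.602, 1.57, -2.689]
ft_force: [0.8, -0.2, 0.6]
finger_gap: 0.0472
```

```bash
python3 -c "
from h import *
delta([.5132,.2268,.138],-5)
for c,(r0,r1,c0,c1) in {'side':(150,270,140,300)}.items():
  im,d,P=cloud(c)
  cv2.imwrite(f'pics/{c}9.png',cv2.resize(im[r0:r1,c0:c1],None,fx=5,fy=5,interpolation=cv2.INTER_CUBIC))"
```

```text
t 18.02 grasp [0.5128 0.2277 0.1377] jaw deg -5.01 q [ 0.418  0.382 -0.091  1.098 -0.     2.076] F [ 0.8 -0.2  0.6] gap 0.0472
R [[-0.0, 0.087, 0.996], [-0.0, 0.996, -0.087], [-1.0, -0.0, -0.0]]
world turn needed 0.0097611507940627 -> tool yaw -0.0097611507940627
tool shift now cm [-0.03 -0.09  0.05]
tool shift after turn cm [-0.03 -0.09  0.05]
jaw after -4.99999999945564
```

View pics/side9.png

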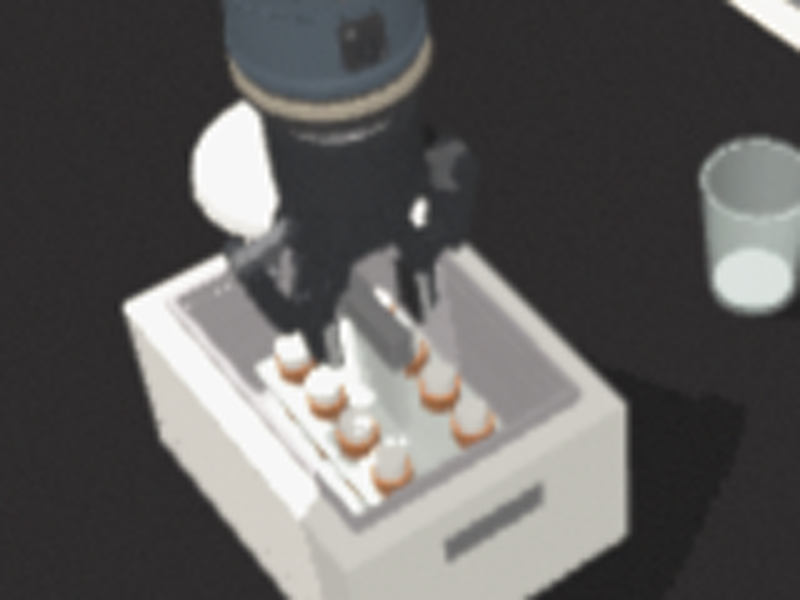

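The jaws are either side of the bar with no contact force. I close on it.

Request:
{"method": "carry_out", "body": {"series": [{"x": 0, "y": 0, "z": 0, "yaw": 0, "fingers": -1}, {"x": 0, "y": 0, "z": 0, "yaw": 0, "fingers": -1}, {"x": 0, "y": 0, "z": 0, "yaw": 0, "fingers": -1}, {"x": 0, "y": 0, "z": 0, "yaw": 0, "fingers": -1}, {"x": 0, "y": 0, "z": 0, "yaw": 0, "fingers": -1}, {"x": 0, "y": 0, "z": 0, "yaw": 0, "fingers": -1}, {"x": 0, "y": 0, "z": 0, "yaw": 0, "fingers": -1}], "force": 80}}

```text
t: 18.95
position: [0.5132, 0.2279, 0.1924]
tcp_rot: [0.383, 1.57, 0.296]
ft_force: [1.4, -0.9, 5.1]
finger_gap: 0.0124
```

Request:
{"method": "carry_out", "body": {"series": [{"x": -0.3, "y": 0, "z": 0, "yaw": 0, "fingers": -1}, {"x": -0.5, "y": 0, "z": 0, "yaw": 0, "fingers": -1}, {"x": -0.7, "y": 0, "z": 0, "yaw": 0, "fingers": -1}, {"x": -0.5, "y": 0, "z": 0, "yaw": 0, "fingers": -1}, {"x": 0, "y": 0, "z": 0, "yaw": 0, "fingers": -1}]}}

```text
t: 19.58
position: [0.5131, 0.2279, 0.2124]
tcp_rot: [0.52, 1.57, 0.432]
ft_force: [-0.5, 0.3, -5.8]
finger_gap: 0.0128
```

The grip holds: 12.8 mm gap and about 5 N of load, as expected for the rack. I raise the remaining 12.5 cm.

Request:
{"method": "carry_out", "body": {"series": [{"x": -0.7, "y": 0, "z": 0, "yaw": 0, "fingers": -1}, {"x": -1.4, "y": 0, "z": 0, "yaw": 0, "fingers": -1}, {"x": -1.8, "y": 0, "z": 0, "yaw": 0, "fingers": -1}, {"x": -1.8, "y": 0, "z": 0, "yaw": 0, "fingers": -1}, {"x": -1.8, "y": 0, "z": 0, "yaw": 0, "fingers": -1}, {"x": -1.8, "y": 0, "z": 0, "yaw": 0, "fingers": -1}, {"x": -1.5, "y": 0, "z": 0, "yaw": 0, "fingers": -1}, {"x": -1.1, "y": 0, "z": 0, "yaw": 0, "fingers": -1}, {"x": -0.6, "y": 0, "z": 0, "yaw": 0, "fingers": -1}, {"x": 0, "y": 0, "z": 0, "yaw": 0, "fingers": -1}]}}

```text
t: 20.82
position: [0.513, 0.2279, 0.337]
tcp_rot: [0.727, 1.571, 0.64]
ft_force: [0.4, -0.5, -6.6]
finger_gap: 0.013
```

Request:
{"method": "carry_out", "body": {"series": [{"x": 0, "y": 0, "z": 0, "yaw": 0, "fingers": -1}, {"x": 0, "y": 0, "z": 0, "yaw": 0, "fingers": -1}, {"x": 0, "y": 0, "z": 0, "yaw": 0, "fingers": -1}, {"x": 0, "y": 0, "z": 0, "yaw": 0, "fingers": -1}]}}

```text
t: 21.32
position: [0.5129, 0.2278, 0.3368]
tcp_rot: [-2.569, 1.571, -2.656]
ft_force: [-1.1, -0.0, -5.4]
finger_gap: 0.0126
```

```bash
python3 -c "
from h import *
delta([.5132,.2268,.2825],-5); print(monitor.get_obs()['wrist_torque'])
for c in ('side','top'):
  im,d,P=cloud(c);cv2.imwrite(f'pics/{c}10.png',im)
  z=P[...,2];near=(np.abs(P[...,:2]-[.513,.227]).max(-1)<.1)
  print(c,np.histogram(z[near],bins=np.arange(.13,.32,.01)))
  m=near&(z>.225)&(z<.24)&(im.min(-1)>100)
  if m.sum()>5:
    Q=P[m];A=np.c_[Q[:,:2]-[.513,.227],np.ones(len(Q))];print('vialtop plane',len(Q),np.linalg.lstsq(A,Q[:,2],rcond=None)[0])
im=cv2.imread('pics/side10.png');cv2.imwrite('pics/side10z.png',cv2.resize(im[110:290,130:310],None,fx=3.3,fy=3.3,interpolation=cv2.INTER_CUBIC))"
```

```text
t 21.32 grasp [0.5129 0.2278 0.2829] jaw deg -5.01 q [ 0.418  0.342  0.221  1.449 -0.     2.076] F [-1.1 -0.  -5.4] gap 0.0126
R [[-0.0, 0.087, 0.996], [-0.0, 0.996, -0.087], [-1.0, -0.0, -0.0]]
world turn needed 0.010161910358405635 -> tool yaw -0.010161910358405635
tool shift now cm [ 0.04 -0.1   0.04]
tool shift after turn cm [ 0.04 -0.1   0.04]
jaw after -4.999999999941415
[-0.03877757 -0.01707177 -0.04415513]
side (array([  0,   0,   0,   0, 177, 243,  36,  38, 662, 252, 279,  30,  18,
        10,  50,  68, 111,  50]), array([0.13, 0.14, 0.15, 0.16, 0.17, 0.18, 0.19, 0.2 , 0.21, 0.22, 0.23,
       0.24, 0.25, 0.26, 0.27, 0.28, 0.29, 0.3 , 0.31]))
vialtop plane 380 [-0.00078505 -0.00228633  0.23221764]
top (array([  2,   0,   0,   0,  10,  11,   0,  37, 450,  69, 144,   0,   0,
         0,   0,   1,   1,   0]), array([0.13, 0.14, 0.15, 0.16, 0.17, 0.18, 0.19, 0.2 , 0.21, 0.22, 0.23,
       0.24, 0.25, 0.26, 0.27, 0.28, 0.29, 0.3 , 0.31]))
vialtop plane 170 [-0.00706535 -0.00691735  0.23312206]
```

View pics/side10z.png

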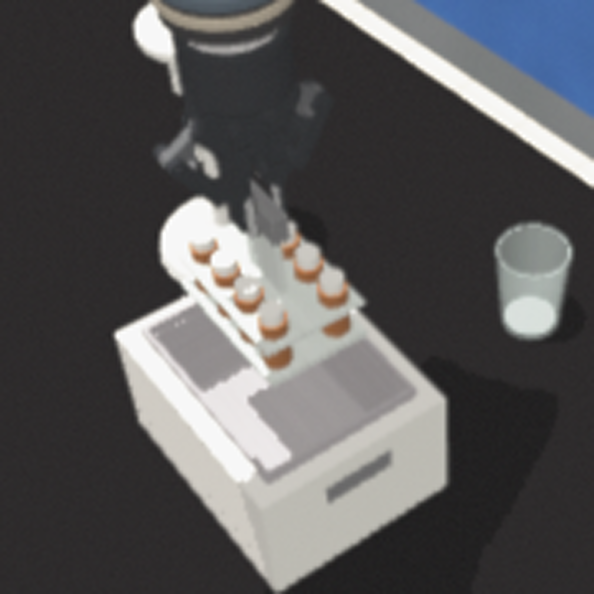

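View pics/top10.png

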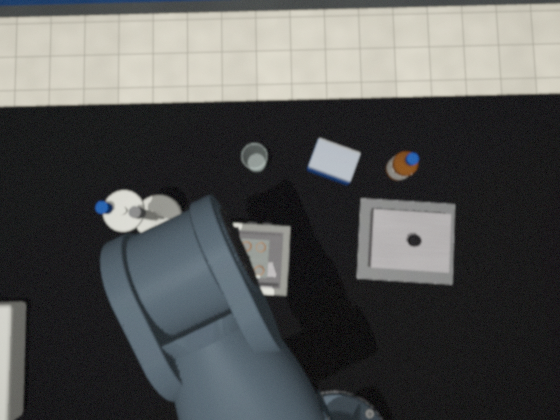

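The rack hangs level over the bath. Its vial tops fit a plane tilted under 0.6° at about 0.233, where 0.235 is expected. The bystanders stand at the same pixels as at first, and the lid is in the middle of the mat.

```bash
python3 -c "
from h import *
print(ctrl.sign_off())"
```

```text
the job is handed in; nothing more can be done
None
```

The job is done and handed in at about 21.5 s. The lid is on the mat, and the arm is holding the rack level over the bath.

- **Lid:** I took it off by its knob and lowered it until it touched (about 5 N upward), then released it. Its centre measured about (0.542, −0.209) against the mat centre at (0.543, −0.209). Its top stood at 0.050 m, so it rests flat with the knob up.
- **Rack:** I gripped it across the bar and lifted it straight up 14.5 cm. At the end the gap was 12.6 mm and the load about 5.5 N. The vial tops fit a plane at 0.232–0.233 m, tilted less than 0.6°. That puts the underside at roughly 0.173–0.175 m, which is 4.8–5.0 cm above the rim.
- **Bystanders:** the beaker, tip box and bottle appear in the same places as at the start. The visible parts of the pipette stand do too, but the arm hid part of it in the last picture.

**What failed or disagreed:**
- The first two move calls were refused for missing fields, and nothing moved.
- The network's knob points did not intersect: the rays from the two views missed each other by about 0.4 m. I used depth from both views instead, which agreed to about 2 mm.
- At the bar, the two views differed by about 1.3 mm across it. The network gave its height as 0.147 m rather than 0.1375 m, so I used depth for that as well.

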